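# Stow a mast section behind the post

### The job

Push the antenna mast section lying on the bench into the low white stowage bay, past the steel post that stands in front of it: angle the mast so that one end slips in behind the post, then swing the other end in, until the mast lies lengthwise between the bay's end walls with its whole length against the back wall. Only push it along the bench with the fingers, never lift it or roll it, and leave the other things where they are.

Things in the scene. Friction and masses are not known exactly. Their poses are not given: they have to be found in the camera images.
- mast: the mast section, loose: a straight square aluminium tube 240 long, 30 wide, 30 high, about 350 g, with two black rubber sleeves and black end caps, both ends alike. Origin at the centre of its underside; its long axis is its y axis, z is up. It slides on the bench when pushed.
- mast_end_a (a point): centre of the mast's end face at its +y end, 15 mm above its underside
- mast_end_b (a point): centre of the mast's end face at its -y end, 15 mm above its underside
- bay: stowage bay fixed to the bench: three low white walls, 8 thick, 20 high, round a flat black floor 60 deep (x) by 280 long (y), open to -x, towards the robot. Origin at the floor's centre. In its frame, mm: back wall's inner face x = 30, end walls' inner faces y = 140 and -140, their front ends x = -30. A mast against the back wall has its centre line at x = 15. Slightly turned from run to run.
- post: the steel post, fixed upright in the bench: 16 dia, 60 high, black top. Origin at the centre of its foot. It stands in front of the bay at x = -38 and either y = +75 or y = -75 (mm, bay frame): 60 mm remain between it and the back wall, and less (207 mm) than the mast's length between it and the far end wall.
- socket: the empty post socket: a flat dark disc 30 dia, level with the bench and no obstacle, at the other of the two post places. Origin at its centre.
- attenuator: Bystander, loose: black finned cylinder standing upright, 41 dia x 64 high, outside the left (+y) end of the bay. Origin at its underside.
- adaptor: Bystander, loose: small stepped steel and brass connector standing upright, 28 dia x 34 high, outside the right end of the bay. Origin at its underside.
- jar: Bystander, loose: white jar, 54 dia x 65 high, behind the bay. Origin at its underside.
- driver: Bystander, loose: screwdriver 170 long lying behind the bay.
- meter: Bystander, loose: black hand-held meter lying flat, 75 x 150 x 38 high, far to the right. Origin at its underside.
- spanner: Bystander, loose: steel spanner lying far to the left.
- mug: Bystander, loose: white mug, 76 dia x 85 high, to the right of and behind the bay. Origin at its underside.

How it is judged:
By the outcome, as a careful person would: the job done as asked, in the order asked, and still so for the second after the job is handed in, with the robot touching nothing.
It also fails if it takes over 72 s, if anything falls off the work surface, if the arm or the gripper's body presses on something with over 40 N, if the wrist force passes 120 N, or if a joint passes its speed limit or range.

### The arm

A 6-joint arm with a two-finger parallel gripper is mounted at the origin on the work surface. World frame = base frame: x ahead of the robot, y to its left, z up, the work surface at z = 0. Lengths are in mm, angles in rad, forces in N, time in s.
With the tool pointing down it reaches from about 275 to 1000 mm from the base axis. Payload 8.4 kg.
Tool frame: the origin (TCP) lies midway between the tips of the shut fingers; the grasp point (between the pads) lies 19 mm behind it (r.grip_point_offset is the distance from the TCP to the grasp point, in mm); z points along the fingers, y is the line along which they close (so a half turn about z gives the same grasp; the last joint's range is limited). The gripper opens to 85 mm and grips with 20 to 120 N. Pads are 22 mm wide; open, the fingers measure 114 mm over their backs; the gripper's body (76 mm by 85 mm) begins 54 mm behind the grasp point. The pads swing forward as they close: fully open they stand 13 mm farther back than shut.
Start: joints at [-1.352, 0.353, 1.633, -0, 1.155, -0.002], TCP at [136.88, -609.829, 231.281] pointing down, gripper open.
Joint ranges: [-2.63, 2.63], [-0.92, 2.1], [0.06, 2.66], [-1.3, 4.44], [0, 2.69], [-3.02, 3.02]. Speed limits (rad/s): [2.22, 2.22, 2.79, 3.14, 3.14, 3.14].

### API

Orientations are given as [roll, pitch, yaw] about the fixed x, y, z axes, in that order (R = Rz(yaw) Ry(pitch) Rx(roll)).
In Python, from rig import r gives the robot as it stands. The module is installed in compiled form; this text tells all that it offers.
- The arm moves only by the shell command python3 -m creep 'ROWS' [FORCE]. ROWS is text: rows parted by semicolons, each of 7 numbers parted by spaces: the turn, a rotation vector about the tool's x, y, z in degrees, then the shift along the tool's x, y, z in m, then the closure in counts, from 0 (fully open) to 255 (shut). A call has 1 to 8 rows; each row is the pose to reach, as a shift and turn from the pose commanded when the call began, along the tool's axes at that moment; what a row does not reach only later rows make up. A row lasts 1/8 s, in which the tool goes at most 62.5 mm and 10.7 degrees, less where a joint would pass 70% of its speed; a pose out of reach is approached as far as the arm can. A call with a gripper value outside its range is refused whole. The fingers move at their own pace and stop on an object; FORCE is the grip in N (left out, the last holds). Time passes only in rows, so rows that repeat a pose let the fingers close. It gives the time, the measured TCP pose, the force, the opening and the grip force at its end, in the units of the state.
- r.sense(): the state, without advancing time (a new reading comes with each control period).
- r.grab_frame(name): name is "scene" or "top" or "wrist"; returns a dict with "img" (400x640x3 uint8, red, green, blue), "range_z" (400x640 float32, mm along the optical axis (not along the pixel's ray), 0 where there is no reading), "K" (3x3 intrinsics, pixels), "world_from_camera" (4x4, takes a point from camera to world coordinates). Camera axes: x right, y up, looking along -z (the intrinsics and any distortion apply to the point x, -y, -z); pixel columns grow to the right and rows downward; lengths in mm; the calibration is good to about 2 mm. A picture is of the moment at which its call begins.
- r.sign_off(): hands the job in; it is judged then, once.
The state is a dict: "clock": time; "qpos": joint angles; "qvel": joint speeds; "joint_efforts": joint torques, N m; "eef_pos": TCP position; "tcp_rot": TCP orientation; "contact_force": force on the tool from outside, world axes, zero at the start; "wrist_torque": the same for the moment, N m; "opening": opening from 0.0 (shut) to 1.0 (fully open); "grasp_force": force on a finger pad.
Only numpy, scipy, OpenCV 4.12 (cv2) and the standard library are available. Lean on these libraries where they do the work, as an engineer would, in place of code of your own. Each camera call takes 0.05 s, during which the arm holds its last target. There are 200 camera calls.

## Working session

There is one attempt and no reset: what is moved stays moved. The work goes in short steps, Python scripts to look and compute and a shell command to move; the robot and the scene stay as the last step left them, time stands still between calls to the robot, and variables do not carry over. Pictures are saved under pics/ and viewed, at most 10 in all, crops included, and the job is handed in when it is done.

```bash
mkdir -p pics; cat > h.py <<'E'
import numpy as np, cv2
from rig import r
def grab(name,out):
    f=r.grab_frame(name); cv2.imwrite('pics/'+out,f['img'][:,:,::-1]); np.savez(''+name+'.npz',**f); return f
def px(f,u,v,z):
    "pixel -> world on plane z"
    K=f['K'];T=f['world_from_camera']
    d=T[:3,:3]@np.array([(u-K[0,2])/K[0,0],-(v-K[1,2])/K[1,1],-1]);o=T[:3,3]
    return o+d*(z-o[2])/d[2]
E
python3 - <<'E'
from h import *
f=grab('top','top1.png');print(f['K'],f['world_from_camera'],f.keys());s=r.sense();print(s['eef_pos'],s['tcp_rot'],s['clock'])
E
```

```text
[[371.53925111   0.         317.95925542]
 [  0.         371.53925111 201.01252839]
 [  0.           0.           1.        ]] [[ 2.14692702e-02  9.82866153e-01 -1.83066099e-01  4.15302245e+02]
 [-9.99468731e-01  2.55911438e-02  2.01829000e-02  1.63671057e+01]
 [ 2.45219601e-02  1.82535529e-01  9.82893409e-01  1.04584578e+03]
 [ 0.00000000e+00  0.00000000e+00  0.00000000e+00  1.00000000e+00]] dict_keys(['img', 'range_z', 'K', 'world_from_camera'])
[ 136.7964676  -609.37805001  230.58414444] [-3.14024927e+00 -2.39432736e-05  2.20795077e-01] 0.05
```

View pics/top1.png

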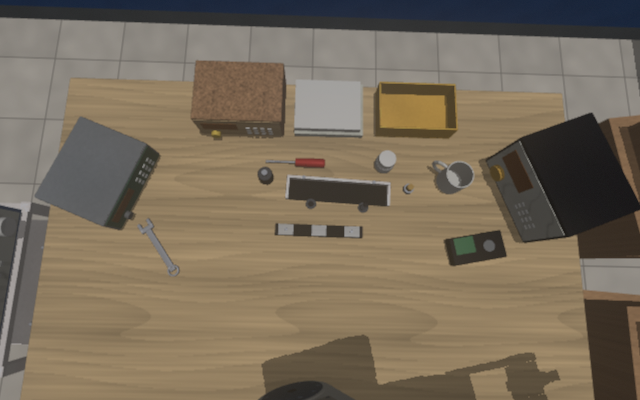

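The mast lies at about (319,231) and the bay at about (338,191). There are two dark dots, at (311,204) and (363,208), and one of them is the post. I'll enlarge this area.

```bash
python3 - <<'E'
from h import *
f=np.load('top.npz');im=f['img'][145:255,255:415,::-1]
cv2.imwrite('pics/c1.png',cv2.convertScaleAbs(cv2.resize(im,None,fx=5,fy=5,interpolation=cv2.INTER_CUBIC),alpha=1.6))
E
```

```text
(no output)
```

View pics/c1.png

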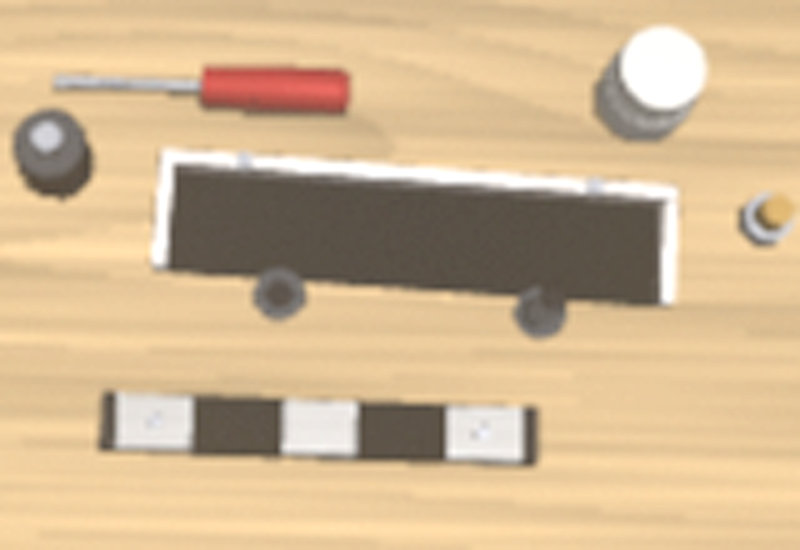

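In the crop the bay's back-wall outer corners are at (163,150) and (677,187). The mast's top corners are (103,393), (537,407), (536,465) and (100,450). The right-hand dot at (540,312) looks raised, so it is probably the post, and the left one at (280,293) the socket. I'll check with the depth data.

```bash
python3 - <<'E'
from h import *
f=dict(np.load('top.npz'))
g=lambda x,y,z:px(f,254.6+x/5,144.6+y/5,z)[:2]
B=np.array([g(163,150,20),g(677,187,20),g(674,302,20),g(155,268,20)]);print(B.round(1),np.linalg.norm(B[0]-B[1]),np.linalg.norm(B[2]-B[1]))
M=np.array([g(103,393,30),g(537,407,30),g(536,465,30),g(100,450,30)]);print(M.round(1),M.mean(0),np.linalg.norm(M[0]-M[1]))
def ang(d): return np.degrees(np.arctan2(-d[0],d[1]))
by=ang(B[0]-B[1]),ang(B[3]-B[2]);print('bay yaw',by,'mast yaw',ang(M[0]-M[1]),ang(M[3]-M[2]))
# bay outer: x -30..38, y +-148
a=np.radians(np.mean(by));R=np.array([[np.cos(a),-np.sin(a)],[np.sin(a),np.cos(a)]])
o=B.mean(0)-R@[4,0];print('bay',o,np.degrees(a))
for y in(75,-75):print('post place',R@[-38,y]+o)
print('mast in bay',[(R.T@(m-o)).round(1) for m in M],R.T@(M.mean(0)-o))
print('raw',g(280,293,0),g(540,312,0),g(543,295,60))
K=f['K'];T=f['world_from_camera'];v,u=np.mgrid[0:400,0:640];Z=f['range_z']
P=np.stack([(u-K[0,2])/K[0,0]*Z,-(v-K[1,2])/K[1,1]*Z,-Z,Z*0+1],-1)@T.T
print(P[196:211,305:317,2].max().round(),P[196:211,357:370,2].max().round())
m=(P[...,2]>45)&(P[...,0]>330)&(P[...,0]<650)&(abs(P[...,1])<220)&(Z>0);
n,l,s,c=cv2.connectedComponentsWithStats(m.astype(np.uint8))
for i in range(1,n):print(s[i],P[l==i][:,:3].mean(0).round())
E
```

```text
[[ 680.4   84.3]
 [ 666.8 -208.8]
 [ 600.2 -206.2]
 [ 612.    86.3]] 293.4569579302925 66.67962429404254
[[ 539.6  111.5]
 [ 537.7 -127.3]
 [ 505.7 -126.8]
 [ 508.3  111.8]] [522.79131177  -7.71659368] 238.8358162229813
bay yaw (np.float64(-2.6517432527718916), np.float64(-2.3190839422492693)) mast yaw -0.4565500806608328 -0.6124873895711539
bay [635.85897153 -60.92406791] -2.4854135975105804
post place [601.14709692  15.65325094]
post place [ 594.6423398  -134.20564314]
mast in bay [array([-103.7,  168.1]), array([-95.2, -70.6]), array([-127.2,  -71.4]), array([-135.,  167.])] [-115.26864096   48.25423719]
raw [603.18525418  15.79702599] [ 595.98533008 -133.32632727] [ 594.98834508 -126.37078067]
1046.0 63.0
[362 202   7   6  32] [ 593. -131.   58.]
```

```bash
python3 -m creep '0 0 15.15 0.471 -0.349 0.1 255;0 0 15.15 0.471 -0.349 0.1 255;0 0 15.15 0.471 -0.349 0.1 255;0 0 15.15 0.471 -0.349 0.1 255;0 0 15.15 0.471 -0.349 0.1 255;0 0 15.15 0.471 -0.349 0.1 255;0 0 15.15 0.471 -0.349 0.1 255;0 0 15.15 0.471 -0.349 0.1 255' 30
cat >> h.py <<'E'
a=np.radians(-2.485);R=np.array([[np.cos(a),-np.sin(a)],[np.sin(a),np.cos(a)]]);o=np.array([635.9,-60.9])
def st():
    s=r.sense();print('t',round(s['clock'],2),'bay',(R.T@(s['eef_pos'][:2]-o)).round(1),'z',s['eef_pos'][2].round(1),'yaw rel',np.degrees(s['tcp_rot'][2]-a).round(2),s['tcp_rot'][:2].round(3),'F',(np.array(s['contact_force'])).round(1),'op',s['opening'])
E
python3 -c "from h import *;st()"
```

```text
clock: 1.05
eef_pos: [459.9, -235.0, 146.7]
tcp_rot: [3.142, 0.0, -0.044]
contact_force: [1.2, -0.9, -0.4]
opening: 0.001
grasp_force: 0.0
t 1.05 bay [-168.2 -181.6] z 146.7 yaw rel -0.02 [3.142 0.   ] F [ 1.2 -0.9 -0.4] op 0.001341727208392137
```

```bash
python3 -m creep '0 0 0 0.057 -0.069 0.04 255;0 0 0 0.057 -0.069 0.09 255;0 0 0 0.057 -0.069 0.09 255;0 0 0 0.057 -0.069 0.09 255'  >/dev/null; python3 - <<'E'
from h import *
st();grab('wrist','w1.png');grab('top','t2.png')
im=np.load('wrist.npz')['img'][:,:,::-1];cv2.imwrite('pics/w1.png',im)
E
```

```text
t 1.55 bay [-112.7 -114.5] z 57.0 yaw rel 0.01 [-3.141e+00  2.000e-03] F [-1.   0.1  0.4] op 0.0013792418211407813
```

View pics/w1.png

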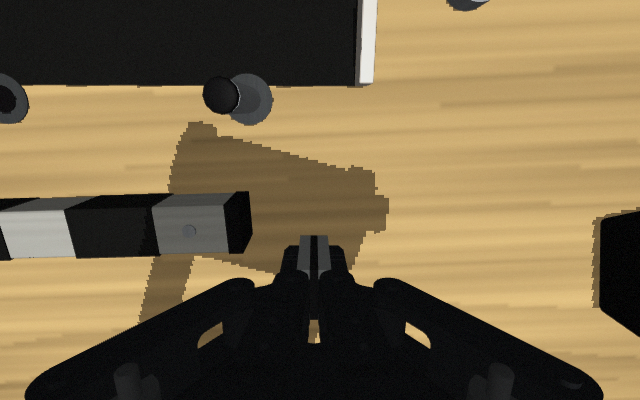

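The wrist view confirms the post at (222,97) on the right. The mast's b end is at about (245,222), left of the fingers. I'll convert this to the bay frame.

```bash
cat >> h.py <<'E'
def pb(f,u,v,z): return (R.T@(px(f,u,v,z)[:2]-o)).round(1)
E
python3 - <<'E'
from h import *
f=dict(np.load('wrist.npz'))
for q in[(75,209,30),(225,194,30),(225,253,30),(75,258,30),(248,191,30),(240,254,30),(252,235,0),(221,95,60),(258,100,0),(375,0,20),(372,84,20),(361,84,0),(356,80,0)]:print(q,pb(f,*q))
E
```

```text
(75, 209, 30) [-98.9  22.6]
(225, 194, 30) [-89.9 -63.7]
(225, 253, 30) [-126.3  -60.9]
(75, 258, 30) [-129.7   29. ]
(248, 191, 30) [-88.1 -76.8]
(240, 254, 30) [-126.9  -69.8]
(252, 235, 0) [-127.4  -71.3]
(221, 95, 60) [-38.1 -74.2]
(258, 100, 0) [-38.5 -79.6]
(375, 0, 20) [   9.5 -144.6]
(372, 84, 20) [ -30.6 -145.2]
(361, 84, 0) [ -29.1 -142.2]
(356, 80, 0) [ -26.9 -139.1]
```

```bash
python3 -m creep '0 0 0 0.002 0 0.03 255;0 0 0 0.002 0 0.047 255;0 0 0 0.002 0 0.047 255;0 0 0 0.002 -0.015 0.047 255;0 0 0 0.001 -0.028 0.047 255;0 0 0 0.001 -0.042 0.047 255;0 0 0 0 -0.056 0.047 255;0 0 0 0 -0.07 0.047 255'; python3 -c "from h import *;st()"
python3 -m creep '0 0 0 0 -0.014 0 255;0 0 0 -0.001 -0.028 0 255;0 0 0 -0.001 -0.038 0 255;0 0 0 -0.002 -0.044 0 255;0 0 0 -0.002 -0.044 0 255;0 0 0 -0.02 -0.03 -0.06 100;0 0 0 -0.07 0.0 -0.1 0;0 0 0 -0.09 0 -0.1 0'>/dev/null;  python3 - <<'E'
from h import *
st();grab('top','t3.png')
im=np.load('top.npz')['img'][145:255,245:405,::-1]
cv2.imwrite('pics/t3.png',cv2.convertScaleAbs(cv2.resize(im,None,fx=5,fy=5,interpolation=cv2.INTER_CUBIC),alpha=1.6))
E
```

```text
clock: 2.65
eef_pos: [522.1, -99.3, 10.4]
tcp_rot: [3.141, -0.0, -0.043]
contact_force: [0.1, -2.6, 2.1]
opening: 0.0
grasp_force: 1.5
t 2.65 bay [-112.   -43.3] z 10.4 yaw rel 0.01 [ 3.141 -0.   ] F [ 0.1 -2.6  2.1] op 0.00013689500044263776
t 3.65 bay [-202.6  -45.5] z 112.0 yaw rel -0.09 [ 3.141e+00 -3.000e-03] F [0.2 1.  1.5] op 0.6382345152814314
```

View pics/t3.png

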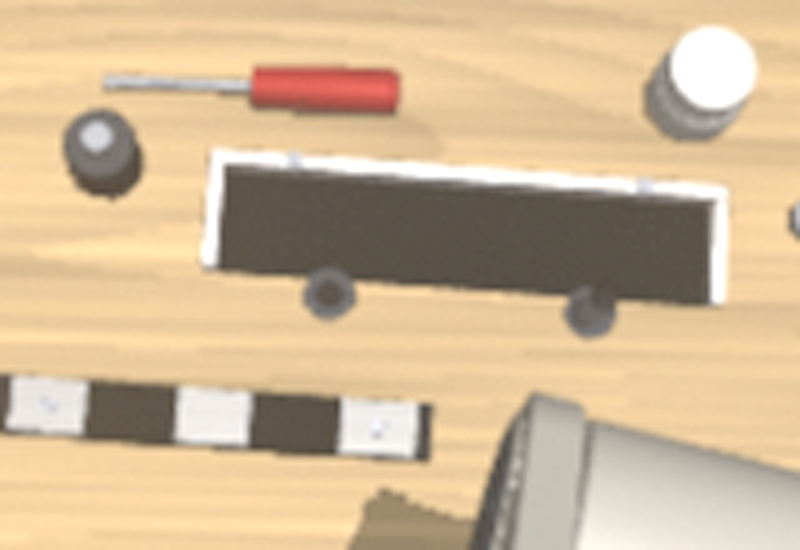

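The mast has slid to the left. Its b-end top corners are at crop (433,405) and (430,462), and its upper edge runs back to (10,375).

```bash
python3 - <<'E'
from h import *
f=dict(np.load('top.npz'))
for x,y in[(433,405),(430,462),(10,375),(10,431)]:print(pb(f,244.6+x/5,144.6+y/5,30))
E
```

```text
[-99.9  14.2]
[-131.3   14. ]
[-99.1 247. ]
[-129.8  243.9]
```

```bash
python3 -m creep '0 0 0 0.03 -0.06 0 0;0 0 0 0.03 -0.12 0 0;0 0 0 0.03 -0.1455 0 0;0 0 0 0.03 -0.1455 0.05 0;0 0 0 0.03 -0.1455 0.108 0;0 0 0 0.03 -0.1455 0.108 0;0 0 0 0.03 -0.1455 0.108 0'>/dev/null; python3 -c "from h import *;st()"
```

```text
t 4.58 bay [-171.4  101.1] z 3.3 yaw rel -0.03 [-3.141 -0.   ] F [-0.1  0.1  0.8] op 0.9991632371634663
```

```bash
python3 -m creep '0 0 0 0.015 0 0 0;0 0 0 0.028 0 0 0;0 0 -3 0.038 0.002 0 0;0 0 -6.5 0.046 0.004 0 0;0 0 -10 0.054 0.006 0 0;0 0 -13.5 0.062 0.008 0 0;0 0 -17 0.07 0.01 0 0;0 0 -20 0.079 0.013 0 0'; python3 - <<'E'
from h import *
st();grab('wrist','w4.png')
E
```

```text
clock: 5.58
eef_pos: [548.3, 31.0, 3.4]
tcp_rot: [3.141, -0.002, 0.307]
contact_force: [-1.7, 0.3, -0.5]
opening: 1.0
grasp_force: 0.5
t 5.58 bay [-91.5  88. ] z 3.4 yaw rel 20.08 [ 3.141e+00 -2.000e-03] F [-1.7  0.3 -0.5] op 1.0002641778998458
```

View pics/w4.png

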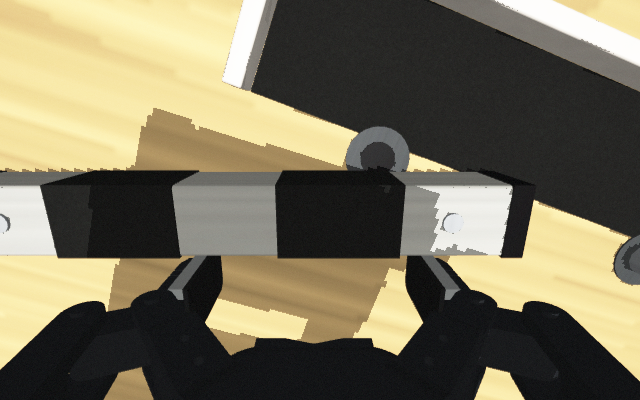

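The mast is square to the tool, with its b end at about (525,220). The post is at (630,258) and the socket at (378,155). I'll compute the b-end pose.

```bash
python3 - <<'E'
from h import *
f=dict(np.load('wrist.npz'));print((R.T@(f['world_from_camera'][:2,3]-o)).round(),f['world_from_camera'][2])
for q in[(523,257,30),(533,185,30),(533,170,0),(60,257,30),(60,184,30),(630,258,0),(378,155,0),(226,83,20)]:print(q,pb(f,*q))
E
```

```text
[-27. 113.] [ 1.82489442e-03 -2.70970431e-01  9.62585942e-01  1.45290929e+02]
(523, 257, 30) [-51.9  12.3]
(533, 185, 30) [-24.1  24.3]
(533, 170, 0) [-16.9   5.2]
(60, 257, 30) [-117.   189.8]
(60, 184, 30) [-86. 194.]
(630, 258, 0) [-39.8 -66.1]
(378, 155, 0) [-35.8  77.3]
(226, 83, 20) [-29.4 147.3]
```

```bash
python3 -m creep '0 0 0 -0.025 0 0 0;0 0 0 -0.03 -0.03 -0.06 60;0 0 0 -0.01 -0.09 -0.1 255;0 0 0 0.02 -0.15 -0.1 255;0 0 0 0.0265 -0.188 -0.1 255;0 0 0 0.0265 -0.188 -0.07 255;0 0 0 0.0265 -0.188 -0.03 255;0 0 0 0.0265 -0.188 -0.007 255'>/dev/null; python3 -c "from h import *;st()"
```

```text
t 6.62 bay [-132.1  274.2] z 8.7 yaw rel 19.96 [-3.142e+00 -1.000e-03] F [-0.3 -0.4  0.8] op 9.438037987085961e-05
```

```bash
python3 -m creep '0 0 0 0 0.014 0 255;0 0 0 0 0.026 0 255;0 0 0 0 0.038 0 255;0 0 0 0 0.05 0 255;0 0 0 0 0.062 0 255;0 0 0 0 0.074 0 255;0 0 0 0 0.086 0 255;0 0 0 0 0.098 0 255'>/dev/null; python3 - <<'E'
from h import *
st();grab('top','t5.png')
im=np.load('top.npz')['img'][145:255,245:405,::-1]
cv2.imwrite('pics/t5.png',cv2.convertScaleAbs(cv2.resize(im,None,fx=5,fy=5,interpolation=cv2.INTER_CUBIC),alpha=1.6))
E
```

```text
t 7.62 bay [-98.7 181. ] z 9.1 yaw rel 19.99 [-3.142  0.   ] F [-1.1  2.6  3.1] op 0.0012756547685133489
```

View pics/t5.png

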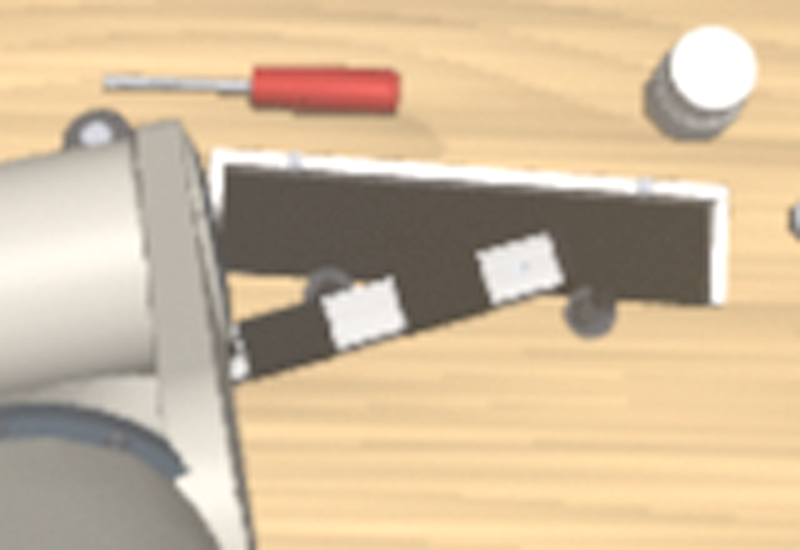

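The mast's b end is entering behind the post. The lower edge runs through (238,382) and (563,288), the upper edge through (325,297) and (550,233), and the post is at (590,312).

```bash
python3 - <<'E'
from h import *
f=dict(np.load('top.npz'))
L=[pb(f,244.6+x/5,144.6+y/5,30) for x,y in[(238,382),(405,332),(563,288),(325,297),(550,233)]];print(L)
for p,q in((L[0],L[2]),(L[3],L[4])):
    d=q-p;n=np.array([-d[1],d[0]])/np.hypot(*d);print('t',np.degrees(np.arctan2(d[0],-d[1])),'post dist',n@(np.array([-38,-75])-p))
E
```

```text
[array([-94.5, 122. ]), array([-60.4,  32.1]), array([-29.6, -54.4]), array([-43.8,  77.6]), array([  1.2, -45.7])]
t 20.199266846314472 post dist -14.996274020565966
t 20.050236871396663 post dist -46.86950840964973
```

```bash
python3 -m creep '0 0 0 0 0.012 0 255;0 0 0 0 0.024 0 255;0 0 0 0 0.036 0 255;0 0 0 0 0.048 0 255;0 0 0 0 0.056 0 255;0 0 0 0 0.06 0 255;0 0 0 0 0.06 0 255'; python3 -c "from h import *;st()"
python3 -m creep '0 0 0 0 -0.02 -0.02 255;0 0 0 -0.03 -0.03 -0.1 0;0 0 0 -0.08 -0.03 -0.1 0;0 0 0 -0.12 0 -0.1 0;0 0 0 -0.12 0 -0.1 0'>/dev/null; python3 - <<'E'
from h import *
st();grab('wrist','w6.png')
E
```

```text
clock: 8.55
eef_pos: [563.2, 67.4, 9.2]
tcp_rot: [3.141, -0.0, 0.305]
contact_force: [-0.8, -0.0, 0.8]
opening: -0.002
grasp_force: 0.0
t 8.55 bay [-78.2 125.1] z 9.2 yaw rel 19.97 [ 3.141 -0.   ] F [-0.8 -0.   0.8] op -0.0018658558522536618
t 9.18 bay [-193.5   83.8] z 110.5 yaw rel 19.95 [3.141 0.   ] F [ 0.1  0.3 -0.2] op 0.8469231002841372
```

View pics/w6.png

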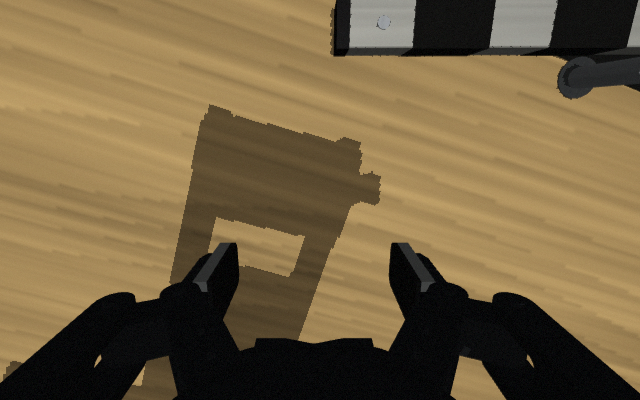

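```bash
python3 -m creep '0 0 0 0.035 0.045 0 0;0 0 0 0.0715 0.0886 0 0;0 0 0 0.0715 0.0886 0.04 0;0 0 0 0.0715 0.0886 0.09 0;0 0 0 0.0715 0.0886 0.107 0;0 0 0 0.0715 0.0886 0.107 0' >/dev/null; python3 - <<'E'
from h import *
st();f=dict(np.load('wrist.npz'))
for q in[(350,55,0),(335,55,0),(350,47,30),(575,78,0)]:print(q,pb(f,*q))
E
```

```text
t 9.97 bay [-93.8  26.3] z 1.8 yaw rel 20.03 [-3.141e+00  1.000e-03] F [-0.8 -0.6  0.1] op 0.9960754575709152
(350, 55, 0) [-82.6  96. ]
(335, 55, 0) [-86.5 106.5]
(350, 47, 30) [-83.7  99.3]
(575, 78, 0) [-38.7 -71.4]
```

```bash
python3 -m creep '0 0 0 0.012 0 0 0;0 0 0 0.021 0.0005 0 0;0 0 3 0.031 0.001 0 0;0 0 6 0.041 0.0013 0 0;0 0 10 0.053 0.0016 0 0;0 0 13 0.061 0.003 0 0;0 0 17 0.071 0.0045 0 0;0 0 20 0.0805 0.006 0 0'; python3 - <<'E'
from h import *
st();grab('wrist','w7.png')
E
```

```text
clock: 10.98
eef_pos: [623.2, -12.6, 3.4]
tcp_rot: [-3.142, -0.001, -0.045]
contact_force: [-1.6, -0.3, 0.2]
opening: 0.994
grasp_force: 0.8
t 10.97 bay [-14.8  47.7] z 3.4 yaw rel -0.12 [-3.142e+00 -1.000e-03] F [-1.6 -0.3  0.2] op 0.9941428000315963
```

View pics/w7.png

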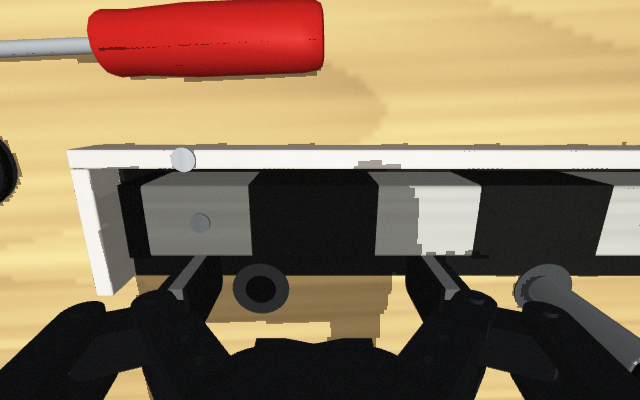

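The mast lies inside the bay, parallel to the back wall (the wall's edge is at row 168) with a few mm left to go. I'll push on until the force rises.

```bash
python3 -m creep '0 0 0 0.001 0 0 0;0 0 0 0.002 0 0 0;0 0 0 0.003 0 0 0;0 0 0 0.004 0 0 0;0 0 0 0.005 0 0 0;0 0 0 0.005 0 0 0'|grep force; python3 -c "from h import *;st()"
python3 -m creep '0 0 0 0.001 0 0 0;0 0 0 0.002 0 0 0;0 0 0 0.002 0 0 0'|grep force; python3 -c "from h import *;st()"
```

```text
contact_force: [-2.3, -0.6, 2.1]
grasp_force: 1.1
t 11.78 bay [-11.   47.3] z 2.1 yaw rel -0.01 [3.142 0.   ] F [-2.3 -0.6  2.1] op 1.000825743450725
contact_force: [-7.1, -0.7, 4.9]
grasp_force: 3.5
t 12.15 bay [-10.3  47.3] z 2.0 yaw rel -0.04 [3.142e+00 3.000e-03] F [-7.1 -0.7  4.9] op 1.002107262654738
```

```bash
python3 -m creep '0 0 0 0.001 0 0 0;0 0 0 0.0015 0 0 0;0 0 0 0.0015 0 0 0'|grep force; python3 -c "from h import *;st()"
python3 -m creep '0 0 0 -0.015 0 0 0;0 0 0 -0.03 0 0 0;0 0 0 -0.045 0 -0.05 0;0 0 0 -0.055 0.03 -0.12 0;0 0 0 -0.055 0.04 -0.16 0;0 0 0 -0.055 0.04 -0.16 0'>/dev/null;python3 - <<'E'
from h import *
st();grab('wrist','w8.png')
E
```

```text
contact_force: [-11.8, -0.7, 8.6]
grasp_force: 5.8
t 12.53 bay [-10.3  47.2] z 1.8 yaw rel -0.05 [3.141 0.006] F [-11.8  -0.7   8.6] op 0.9985825551729969
t 13.28 bay [-60.1   6.4] z 166.8 yaw rel -0.07 [ 3.141 -0.009] F [ 0.1 -0.9 -1.1] op 1.0037756693465862
```

View pics/w8.png

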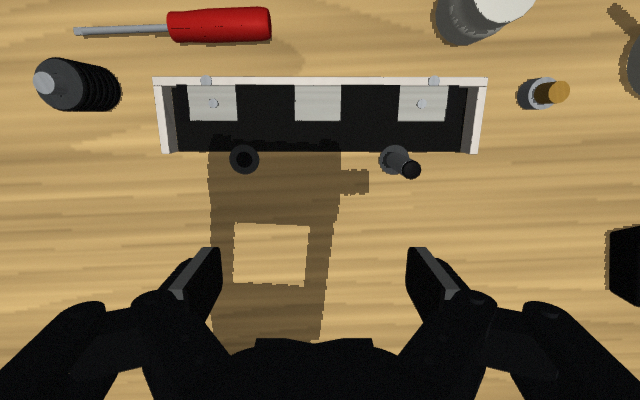

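The mast's aluminium sections all meet the back wall at row 85 and their front edges all lie at row 121. The mast is flush and sits between the end walls; nothing else has moved.

```bash
python3 -c "from rig import r;print(r.sign_off())"
```

```text
the job is handed in; nothing more can be done
None
```

The mast is in the bay behind the post, between the end walls and flush along the back wall; I only pushed it, saw nothing else moved, and handed the job in at about 13 s.

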